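Uncover the finisher's port and load the rings

ROBOT

A 6-joint arm with a two-finger parallel gripper is mounted at the origin on a cart in front of the work surface, level with it; the furniture and walls round the work are solid. World frame = base frame: x ahead of the robot, y to its left, z up, the work surface at z = 0. Lengths are in m, angles in degrees, forces in N, time in s.
With the tool pointing down it reaches from about 0.25 to 0.725 m from the base axis. Payload 9.7 kg.
Tool frame: the origin (TCP) lies midway between the tips of the shut fingers; the grasp point (between the pads) lies 19 mm behind it (bot.pinch_z is the distance from the TCP to the grasp point, in m); z points along the fingers, y is the line along which they close (so a half turn about z gives the same grasp; the last joint's range is limited). The gripper opens to 85 mm and grips with 20 to 120 N. Pads are 22 mm wide; open, the fingers measure 114 mm over their backs; the gripper's body (76 mm by 85 mm) begins 54 mm behind the grasp point. The pads swing forward as they close: fully open they stand 13 mm farther back than shut.
Start: joints at [-66.005, 4.979, 10.078, 95.1, 0, 90], TCP at [0.224, -0.502, 0.211] pointing down, gripper open.
Joint ranges: [-179.16, 179.16], [-48.56, 103.87], [-65.8, 70.77], [-126.05, 130.52], [-82.76, 87.17], [-180, 180]. Speed limits (degrees/s): [127.2, 127.2, 147.25, 180, 180, 180].

INTERFACE

Orientations are given as [roll, pitch, yaw] about the fixed x, y, z axes, in that order (R = Rz(yaw) Ry(pitch) Rx(roll)).
In Python, from workcell import sensors, camera, ticket, bot gives the robot as it stands.
- The arm moves only by the shell command python3 -m handwheel 'ROWS' [FORCE]. ROWS is a JSON object of lists of equal length, an entry for each row: "gripper": the opening, from -1 (shut) to 1 (fully open); "slide": the shift along the tool's x, y, z in mm, a list of three; "yaw": the turn about the tool's z in rad. A call has 1 to 8 rows; each row shifts and turns the commanded pose from where the row before left it, along the tool's axes as they then stand; what a row does not reach is not made up. A row lasts 1/12 s, in which the tool goes at most 41.7 mm and 7.16 degrees, less where a joint would pass 70% of its speed; a pose out of reach is approached as far as the arm can. A call is refused whole if a number of a shift passes 41.7 or a number of a turn 0.125, either way. A call with a gripper value outside its range is refused whole. The fingers move at their own pace and stop on an object; FORCE is the grip in N (left out, the last holds). Time passes only in rows, so rows that do not move let the fingers close. It gives the time, the measured TCP pose, the force, the opening and the grip force at its end, in the units of the state.
- sensors.get_obs(): the state, without advancing time (a new reading comes with each control period).
- camera(name): name is "side" or "top" or "wrist"; returns a dict with "img" (400x640x3 uint8, red, green, blue), "fx", "fy", "cx", "cy" (pixels), "dist" ([k1, k2, p1, p2, k3] as OpenCV has them; the pictures are not rectified), "R" (3x3) and "t" (3): a world point X has camera coordinates R X + t. Camera axes: x right, y down, z forward; pixel columns grow to the right and rows downward; lengths in m; the calibration is good to about 2 mm. A picture is of the moment at which its call begins. There is no depth.
- ticket.job_done(): hands the job in; it is judged then, once.
The state is a dict: "time": time; "q": joint angles; "qd": joint speeds; "joint_efforts": joint torques, N m; "ee_pos": TCP position; "tcp_rot": TCP orientation; "wrist_force": force on the tool from outside, world axes, zero at the start; "torque": the same for the moment, N m; "opening": finger opening in m; "grasp_force": force on a finger pad.
Only numpy, scipy, OpenCV 4.12 (cv2) and the standard library are available. Lean on these libraries where they do the work, as an engineer would, in place of code of your own. Each camera call takes 0.05 s, during which the arm holds its last target. There are 200 camera calls.

TASK

Get the little vibratory finisher ready to polish the silver rings: swivel the flat brass cover sideways on its pivot screw, all the way round until the filling port is completely uncovered, then put the stack of rings into the tub through the port. Leave the cover open so that the polishing media can be added next, and leave the other things on the bench where they are.

Things in the scene. Friction and masses are not known exactly. Their poses are not given: they have to be found in the camera images.
- finisher: Vibratory finisher, fixed: green tub on a dark 186 (x) x 134 (y) mm base plate; grey 174 x 124 mm deck on top, upper face 80 mm above the bench, 6 mm thick. Tub hollow below, 158 x 108 mm inside, floor at 26 mm. Origin: centre of its underside; z up, x from port to pivot screw. Two red stop pins, 6 mm thick, 7 mm high, on the deck at x, y (73, 26) and (20, -18) mm
- port (a point): Centre of the round filling port, a hole of 70 mm diameter through the deck, at the height of the deck's upper face (80 mm above the bench); 25 mm from the finisher's origin along its -x. Fixed to the finisher, has its axes
- pivot (a point): Centre of the steel pivot screw on the deck, 86 mm above the bench, 75 mm from the port centre along the finisher's +x. Its axis is vertical; the screw head stands up to 90 mm above the bench. Fixed to the finisher, has its axes
- cover (a joint): Angle of the flat cover about the pivot screw, rad: 0 closed (over the port), growing as it turns clockwise seen from above, towards the finisher's +y side, to the stop at 1.75. The port is completely uncovered above 1.06. Starts between 0 and 0.25. Light friction (about 1 N at the knob); stays where it is left; cannot be lifted
- knob (a point): Middle of the cover's black upright knob, 16 mm diameter, 24 mm high, 98 mm from the pivot screw. This point is 98.5 mm above the bench, the knob's top 109.5, the cover's upper face 85.5. Turns with the cover; x points from knob to screw. The cover is a 4 mm brass plate: a disc of 82 mm diameter centred 75 mm from the screw, joined to it by a 30 mm wide arm
- rings: Stack of three silver rings joined as one piece, 22 x 23 mm and 9 mm high, about 30 g, flat on the bench to the right of the finisher; may be pinched across from any side. Origin: centre of its underside, z up
- green_glass: Bystander: flat piece of pale blue-green sea glass, 27 x 36 x 5 mm, origin centre of the underside
- pumice: Bystander: grey pumice block, 48 (x) x 85 (y) x 26 mm, origin centre of the underside
- bezel_stone: Bystander: small green stone in a white bezel, 16 x 22 x 4 mm, origin centre of the underside

How it is judged:
By the outcome, as a careful person would: the job done as asked, in the order asked, and still so for the second after the job is handed in, with the robot touching nothing.
It also fails if it takes over 61 s, if anything falls off the work surface, if the arm or the gripper's body presses on something with over 40 N, if the wrist force passes 120 N, or if a joint passes its speed limit or range.

## Working session

There is one attempt and no reset: what is moved stays moved. The work goes in short steps, Python scripts to look and compute and a shell command to move; the robot and the scene stay as the last step left them, time stands still between calls to the robot, and variables do not carry over. Pictures are saved under pics/ and viewed, at most 10 in all, crops included, and the job is handed in when it is done.

```bash
ls; mkdir -p pics
python3 - <<'E'
from workcell import sensors,camera,bot
import cv2,json
o=sensors.get_obs()
print(o['time'],o['ee_pos'],o['tcp_rot'],o['opening'],bot.pinch_z)
for n in ['top','side']:
    c=camera(n); cv2.imwrite(f'pics/{n}0.png',c['img'][:,:,::-1]); print(n,c['fx'],c['dist'],c['R'],c['t'])
E
```

```text
pics
0.0 [ 0.22354367 -0.50221416  0.21007905] [-1.79920647e+02  3.83113208e-04  2.39954364e+01] 0.08550415408588287 0.0187
top 520.6272418202924 [-0.00867334  0.          0.          0.          0.        ] [[ 0.01603144 -0.9996676   0.02019096]
 [-0.99939747 -0.0166423  -0.03045862]
 [ 0.03078452 -0.01969049 -0.99933208]] [-0.32214538  0.53544919  1.04771311]
side 379.2630153773774 [0.00088029 0.         0.         0.         0.        ] [[ 0.99339132  0.11349385  0.01711203]
 [ 0.08315823 -0.60892983 -0.78885307]
 [-0.07910995  0.7850628  -0.61434356]] [-0.49729499 -0.15512305  1.18350327]
```

View pics/top0.png

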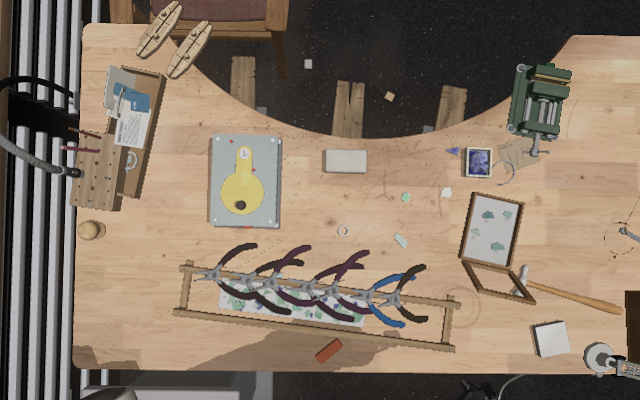

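View pics/side0.png

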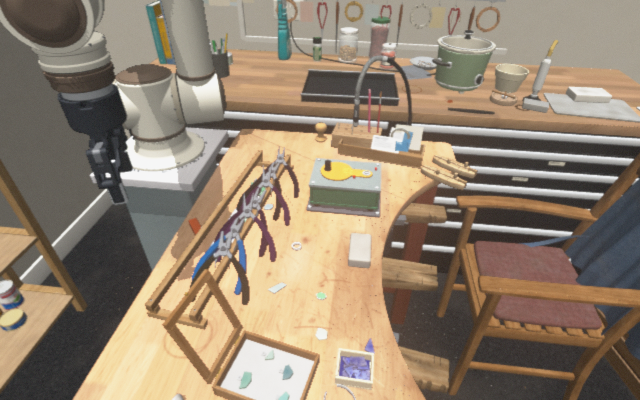

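The top view shows the finisher deck at about (245,180), with the cover nearly closed: pivot (244,154), disc (241,190), knob (240,205). The rings are at (342,230), with the pliers rack between robot and finisher. In the side view the knob is at (327,166), the pivot at (367,174) and the rings at (296,246). Next I'll measure.

```bash
cat > h.py <<'E'
import numpy as np,cv2
from workcell import sensors,camera,bot
def ray(c,uv):
    K=np.array([[c['fx'],0,c['cx']],[0,c['fy'],c['cy']],[0,0,1]])
    p=cv2.undistortPoints(np.array([[uv]],float),K,np.array(c['dist']))[0,0]
    R=np.array(c['R']);t=np.array(c['t'])
    d=R.T@np.array([p[0],p[1],1]);return -R.T@t,d/np.linalg.norm(d)
def onz(c,uv,z):
    o,d=ray(c,uv);return o+d*(z-o[2])/d[2]
def tri(cs,uvs):
    A=np.zeros((3,3));b=np.zeros(3);L=[]
    for c,u in zip(cs,uvs):
        o,d=ray(c,u);P=np.eye(3)-np.outer(d,d);A+=P;b+=P@o;L.append((o,P))
    X=np.linalg.solve(A,b);return X,[round(float(np.linalg.norm(P@(X-o))),4) for o,P in L]
def proj(c,X):
    K=np.array([[c['fx'],0,c['cx']],[0,c['fy'],c['cy']],[0,0,1]])
    return cv2.projectPoints(np.array([X],float),cv2.Rodrigues(np.array(c['R']))[0],np.array(c['t']),K,np.array(c['dist']))[0][0,0]
def blobs(m,roi,amin=4):
    x0,y0,x1,y1=roi;n,l,s,ce=cv2.connectedComponentsWithStats(m[y0:y1,x0:x1].astype(np.uint8))
    return [(s[i,4],(ce[i]+[x0,y0]).round(2).tolist(),(s[i,:4]+[x0,y0,0,0]).tolist()) for i in range(1,n) if s[i,4]>=amin]
E
python3 - <<'E'
from h import *
T,S=camera('top'),camera('side')
def feats(c,rf,rr,n):
    im=c['img'];hsv=cv2.cvtColor(im,cv2.COLOR_RGB2HSV);H,Sa,V=cv2.split(hsv)
    print(n,'yellow',blobs((H>18)&(H<35)&(Sa>150),rf,30))
    print(' dark',blobs(V<60,rf,15))
    print(' red',blobs(((H<6)|(H>174))&(Sa>140)&(V>90),rf,2))
    print(' grey',blobs((Sa<50)&(V>110),rf,100))
    print(' ringgrey',blobs((Sa<70),rr,4))
feats(T,(195,125,295,235),(330,218,356,244),'top')
feats(S,(300,150,390,215),(283,236,310,256),'side')
a=cv2.resize(T['img'][125:245,195:360],None,fx=3.6,fy=3.6,interpolation=cv2.INTER_CUBIC)
b=cv2.resize(S['img'][145:260,270:390],None,fx=3.6,fy=3.6,interpolation=cv2.INTER_CUBIC)
cv2.imwrite('pics/crA.png',a[:,:,::-1]);cv2.imwrite('pics/crB.png',b[:,:,::-1])
E
```

```text
top yellow []
 dark []
 red [(np.int32(4), [230.5, 140.5], [230, 140, 2, 2]), (np.int32(4), [253.0, 169.25], [252, 169, 3, 2]), (np.int32(8), [247.5, 227.0], [244, 227, 8, 1])]
 grey [(np.int32(4527), [246.41, 178.42], [210, 133, 72, 96])]
 ringgrey [(np.int32(320), [347.17, 227.17], [337, 218, 19, 23]), (np.int32(4), [335.5, 228.0], [335, 227, 2, 3])]
side yellow []
 dark []
 red []
 grey [(np.int32(1426), [348.35, 176.78], [309, 158, 73, 35]), (np.int32(438), [343.83, 209.26], [307, 199, 73, 16])]
 ringgrey [(np.int32(175), [298.33, 249.46], [291, 241, 19, 15])]
```

View pics/crA.png

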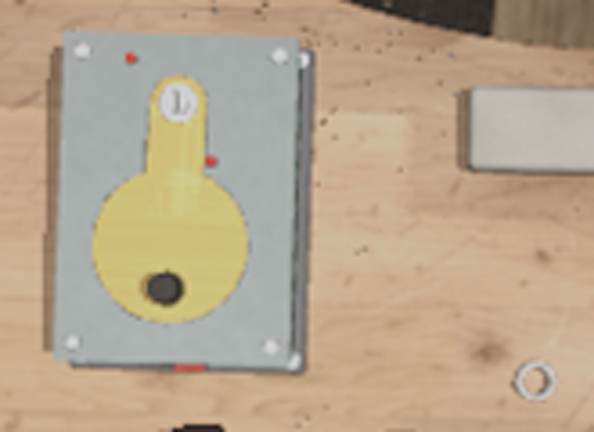

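View pics/crB.png

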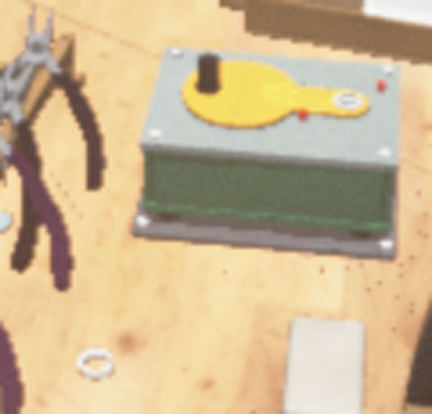

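The crops show the knob top at about (240.3,204.6) top and (327.7,160.5) side. The pivot screw is at (244.3,152.7) top and (366.2,172.4) side. The ring is at (343.2,230.5) top and (296.6,245.5) side. Next I'll triangulate.

Run:
```python
from h import *
np.set_printoptions(precision=4,suppress=True)
T,S=camera('top'),camera('side')
f=lambda x,y,ox,oy:((x+.5)/3.6-.5+ox,(y+.5)/3.6-.5+oy)
t=lambda x,y:f(x,y,195,125); s=lambda x,y:f(x,y,270,145)
P={'knobtop':((164,288),(209,57)),'pivot':((179,101),(349,100)),'ring':((535,381),(97,363)),
 'scrUL':((82,50),(389,69)),'scrUR':((279,56),(385,152)),'scrLR':((270,347),(155,133)),'scrLL':((72,342),(177,52)),
 'pin1':((131,58),(381,86)),'pin2':((211,161),(303,115))}
X={}
for k,(a,b) in P.items():
    X[k],e=tri([T,S],[t(*a),s(*b)]);print(k,X[k],e)
    if k.startswith('scr'): print('   top@.081',onz(T,t(*a),.081))
c=np.mean([onz(T,t(*P[k][0]),.081) for k in P if k.startswith('scr')],0)
u=sum(onz(T,t(*P[a][0]),.081)-onz(T,t(*P[b][0]),.081) for a,b in(('scrUL','scrLL'),('scrUR','scrLR')))
print('centre',c,'yaw',np.degrees(np.arctan2(u[1],u[0])))
print('top knob@.1095',onz(T,t(164,288),.1095),'pivot@.09',onz(T,t(179,101),.09),'disc@.0855',onz(T,t(170,246),.0855),'ring@.009',onz(T,t(535,381),.009), 'side', onz(S,s(97,363),.009))
# ring segmentation
for c,r in((T,(333,221,353,241)),(S,(285,237,309,255))):
    H,Sa,V=cv2.split(cv2.cvtColor(c['img'],cv2.COLOR_RGB2HSV));x0,y0,x1,y1=r
    print(blobs(Sa<60,r,6))
```

```text
knobtop [ 0.5267 -0.1685  0.1122] [0.0002, 0.0002]
pivot [ 0.6253 -0.1711  0.0875] [0.0003, 0.0003]
ring [ 0.4796 -0.3658  0.0054] [0.0001, 0.0001]
scrUL [ 0.6526 -0.1189  0.0823] [0.0003, 0.0003]
   top@.081 [ 0.6524 -0.1187  0.081 ]
scrUR [ 0.6507 -0.2227  0.0826] [0.0002, 0.0002]
   top@.081 [ 0.6512 -0.2226  0.081 ]
scrLR [ 0.4968 -0.2209  0.0818] [0.0006, 0.0006]
   top@.081 [ 0.4973 -0.2207  0.081 ]
scrLL [ 0.4982 -0.117   0.0821] [0.0001, 0.0001]
   top@.081 [ 0.4983 -0.1168  0.081 ]
pin1 [ 0.6477 -0.1451  0.0842] [0.0005, 0.0005]
pin2 [ 0.5944 -0.1881  0.0835] [0.0002, 0.0002]
centre [ 0.5748 -0.1697  0.081 ] yaw -0.6851429995549863
top knob@.1095 [ 0.5269 -0.1681  0.1095] pivot@.09 [ 0.6253 -0.1714  0.09  ] disc@.0855 [ 0.5495 -0.1677  0.0855] ring@.009 [ 0.4797 -0.3656  0.009 ] side [ 0.4802 -0.3694  0.009 ]
[(np.int32(77), [343.39, 230.36], [338, 225, 12, 12]), (np.int32(12), [351.08, 226.58], [349, 225, 4, 5])]
[(np.int32(62), [296.18, 245.48], [291, 242, 11, 9]), (np.int32(9), [297.67, 253.56], [295, 252, 6, 3])]
```

Positions: finisher centre about (0.575,-0.170) with yaw about -0.7°, pivot (0.625,-0.171), knob (0.527,-0.168), rings (0.480,-0.366). Next I'll check how high the pliers near the rings stand, since the gripper body must clear them.

Run:
```python
from h import *
T,S=camera('top'),camera('side')
a=cv2.resize(T['img'][215:335,285:418],None,fx=3,fy=3,interpolation=cv2.INTER_CUBIC)
b=cv2.resize(S['img'][185:305,185:318],None,fx=3,fy=3,interpolation=cv2.INTER_CUBIC)
cv2.imwrite('pics/pl.png',np.hstack([a,b])[:,:,::-1])
```

```text
(no output)
```

View pics/pl.png

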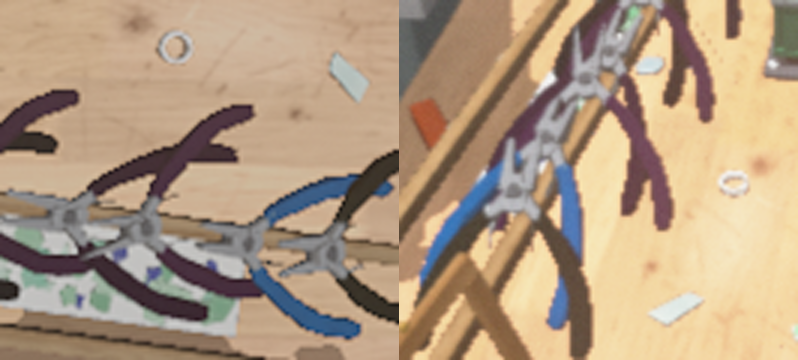

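Purple handle tips near the rings: top crop (248,112) and (232,155), side crop (264,222) and (231,210). The left purple tip is at top (72,97) and side (307,118).

Run:
```python
from h import *
np.set_printoptions(precision=4,suppress=True)
T,S=camera('top'),camera('side')
for a,b in [((248,112),(264,222)),((232,155),(231,210)),((72,97),(307,118)),((145,228),(185,82)),((70,215),(210,55)),((188,150),(235,130))]:
    print(tri([T,S],[(a[0]/3+285,a[1]/3+215),(b[0]/3+185,b[1]/3+185)]))
o=sensors.get_obs();print(o['time'],o['ee_pos'],o['tcp_rot'])
from scipy.spatial.transform import Rotation as R
print(R.from_euler('xyz',o['tcp_rot'],degrees=True).as_matrix())
```

```text
(array([ 0.4364, -0.416 ,  0.0084]), [0.0004, 0.0004])
(array([ 0.4081, -0.4055,  0.0061]), [0.0017, 0.0017])
(array([ 0.4445, -0.2963,  0.0036]), [0.0004, 0.0004])
(array([ 0.3656, -0.344 ,  0.0718]), [0.0, 0.0])
(array([ 0.3713, -0.2963,  0.0603]), [0.0004, 0.0004])
(array([ 0.4115, -0.3725,  0.0552]), [0.0026, 0.0026])
0.5 [ 0.2236 -0.5024  0.2108] [-179.996    -0.001    23.9938]
[[ 0.9136  0.4066 -0.    ]
 [ 0.4066 -0.9136  0.0001]
 [ 0.     -0.0001 -1.    ]]
```

```bash
python3 -m handwheel '{"gripper":[0.2,0.2,0,0],"slide":[[0,0,0],[0,0,0],[0,0,0],[0,0,0]],"yaw":[0.105,0.105,0.105,0.104]}' 20; python3 -m handwheel '{"gripper":[0,0,0,0,0,0,0,0],"slide":[[30,-33,0],[30,-33,0],[30,-33,0],[30,-33,0],[30,-33,0],[30,-33,0],[30,-33,0],[30,-33,0]],"yaw":[0,0,0,0,0,0,0,0]}'
```

```text
time: 0.83
ee_pos: [0.2236, -0.5025, 0.2108]
tcp_rot: [180.0, 0.0, -0.3]
wrist_force: [-0.6, -1.1, 0.5]
opening: 0.0432
grasp_force: 0.0
time: 1.5
ee_pos: [0.449, -0.2541, 0.2111]
tcp_rot: [180.0, -0.0, -0.0]
wrist_force: [-0.2, -1.0, 0.5]
opening: 0.0428
grasp_force: 0.0
```

```bash
python3 -m handwheel '{"gripper":[0,0,0,0,0],"slide":[[32,-35,0],[31,-35,20],[0,0,35],[0,0,0],[0,0,0]],"yaw":[0,0,0,0,0]}'
python3 - <<'E'
from h import *
c=camera('wrist');cv2.imwrite('pics/w1.png',c['img'][:,:,::-1])
print(c['fx'],c['R'],c['t'],proj(c,[.527,-.168,.1095]),proj(c,[.6245,-.171,.09]))
E
```

```text
time: 1.92
ee_pos: [0.5003, -0.1959, 0.1582]
tcp_rot: [-179.9, 0.2, 0.0]
wrist_force: [-0.3, -0.9, 0.6]
opening: 0.0427
grasp_force: 0.0
303.75200867340834 [[-1.82468966e-04 -9.99999971e-01  1.59417872e-04]
 [-9.59323590e-01  2.20051842e-04  2.82308697e-01]
 [-2.82308724e-01 -1.01420749e-04 -9.59323602e-01]] [-0.19619864  0.4573052   0.47039451] [276.84090193 178.50894375] [280.04338787  35.29817449]
```

View pics/w1.png

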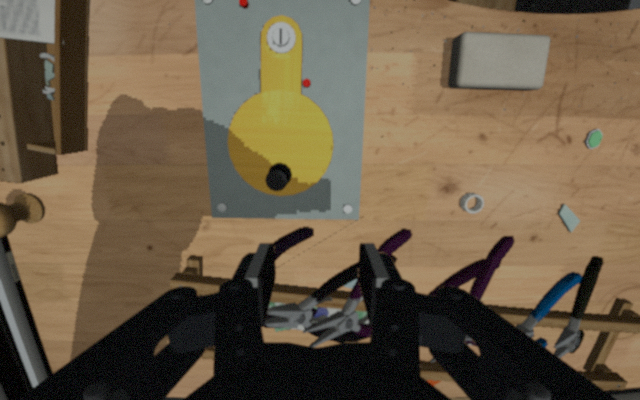

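The wrist view shows the knob at about (279,175) and the pivot at (281,37), both within 2 px of the predicted positions. I'll centre on the knob and lower to straddle it.

```bash
python3 -m handwheel '{"gripper":[0,0,0,0,0],"slide":[[13,-13,0],[14,-14,0],[0,0,0],[0,0,20],[0,0,0]],"yaw":[0,0,0,0,0]}'
python3 - <<'E'
from h import *
c=camera('wrist');V=cv2.cvtColor(c['img'],cv2.COLOR_RGB2HSV)[:,:,2]
kp=proj(c,[.527,-.168,.1095]);print(kp)
x,y=map(int,kp)
for z in blobs(V<45,(x-30,y-30,x+30,y+30),20): print(z, onz(c,z[1],.1))
E
```

```text
time: 2.38
ee_pos: [0.5278, -0.1705, 0.139]
tcp_rot: [180.0, 0.0, -0.1]
wrist_force: [0.0, -0.3, -0.5]
opening: 0.043
grasp_force: 0.0
[312.09495987 224.30852181]
(np.int32(566), [311.31, 219.86], [300, 205, 24, 31]) [ 0.5268468 -0.1673256  0.1      ]
```

```bash
python3 -m handwheel '{"gripper":[0,0,0,0,0,-0.4,-0.4,-0.4],"slide":[[0,-3,15],[0,0,16],[0,0,14],[0,0,0],[0,0,0],[0,0,0],[0,0,0],[0,0,0]],"yaw":[0,0,0,0,0,0,0,0]}'
```

```text
time: 3.1
ee_pos: [0.5289, -0.1668, 0.0957]
tcp_rot: [180.0, -0.1, -0.0]
wrist_force: [0.1, 1.0, 0.8]
opening: 0.0257
grasp_force: 0.0
```

```bash
python3 -m handwheel '{"gripper":[-0.4,-0.4,-0.4,-0.4,-0.4,-0.4,-0.4,-0.4],"slide":[[0,0,3],[0.5,-9.8,0],[0.5,-9.8,0],[0.5,-9.8,0],[0.5,-9.8,0],[0.5,-9.8,0],[0,0,0],[0,0,0]],"yaw":[0,0.1,0.1,0.1,0.1,0.1,0,0]}'
```

```text
time: 3.77
ee_pos: [0.5141, -0.1901, 0.0919]
tcp_rot: [-176.8, 0.3, -22.0]
wrist_force: [-0.3, -0.3, -0.4]
opening: 0.0255
grasp_force: 0.0
```

Run:
```python
from h import *
np.set_printoptions(precision=2,suppress=True)
o=sensors.get_obs();print(o['q'],o['qd'],o['ee_pos'],o['tcp_rot'],o['wrist_force'],o['torque'])
c=camera('wrist');cv2.imwrite('pics/w2.png',c['img'][:,:,::-1])
```

```text
[-22.1    4.32  -3.82  82.18   3.24 179.94] [ 1.82  0.   -0.15 -0.07 -0.09 -0.03] [ 0.51 -0.19  0.09] [-176.76    0.31  -22.04] [-0.33 -0.33 -0.39] [-0.03 -0.01 -0.03]
```

View pics/w2.png

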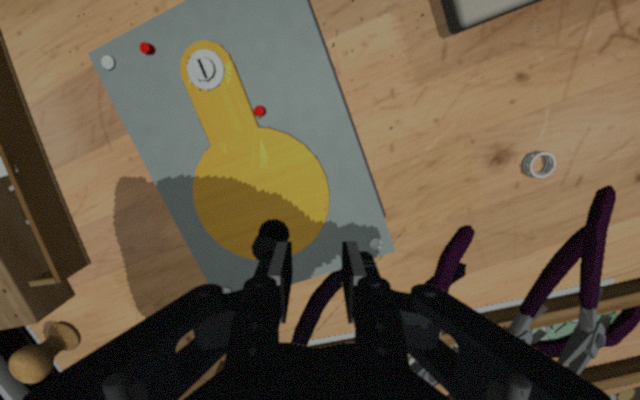

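The wrist view shows the knob at (270,240), just left of the left finger. Joint 6 reached its limit (179.9°), so the tool slipped off it. I'll raise, take the equivalent half-turn yaw (180°) and repeat.

```bash
python3 -m handwheel '{"gripper":[-0.4,0,0,0,0,0,0,0],"slide":[[0,0,-20],[0,0,-25],[0,0,0],[0,0,0],[0,0,0],[0,0,0],[0,0,0],[0,0,0]],"yaw":[0,0,-0.12,-0.12,-0.12,-0.12,-0.12,-0.12]}'
python3 -m handwheel '{"gripper":[0,0,0,0,0,0,0,0],"slide":[[0,0,0],[0,0,0],[0,0,0],[0,0,0],[0,0,0],[0,0,0],[0,0,0],[0,0,0]],"yaw":[-0.12,-0.12,-0.12,-0.12,-0.12,-0.12,-0.12,-0.12]}'
python3 -m handwheel '{"gripper":[0,0,0,0,0,0,0,0],"slide":[[0,0,0],[0,0,0],[0,0,0],[0,0,0],[0,0,0],[0,0,0],[0,0,0],[0,0,0]],"yaw":[-0.12,-0.12,-0.12,-0.12,-0.12,-0.12,-0.12,-0.12]}'
```

```text
time: 4.48
ee_pos: [0.5141, -0.1907, 0.1368]
tcp_rot: [-177.4, -1.9, 19.7]
wrist_force: [1.0, -0.2, 0.1]
opening: 0.0429
grasp_force: 0.0
time: 5.15
ee_pos: [0.5141, -0.1907, 0.1368]
tcp_rot: [179.9, -3.3, 74.8]
wrist_force: [0.1, 0.5, 0.1]
opening: 0.043
grasp_force: 0.0
time: 5.82
ee_pos: [0.5141, -0.1907, 0.1368]
tcp_rot: [177.3, -1.8, 129.8]
wrist_force: [-0.1, 0.5, 0.7]
opening: 0.0426
grasp_force: 0.0
```

```bash
cat >> h.py <<'E'
from scipy.spatial.transform import Rotation as Ro
def go(*targets):
    o=sensors.get_obs();Rm=Ro.from_euler('xyz',o['tcp_rot'],degrees=True).as_matrix();p=np.array(o['ee_pos'])
    for t in targets:
        print('slide',(Rm.T@(np.array(t)-p)*1000).round(1)); p=np.array(t)
E
python3 -m handwheel '{"gripper":[0,0,0,0,0,0,0,0],"slide":[[0,0,0],[0,0,0],[0,0,0],[0,0,0],[0,0,0],[0,0,0],[0,0,0],[0,0,0]],"yaw":[-0.125,-0.125,-0.125,-0.125,-0.125,-0.125,-0.125,0]}'
python3 - <<'E'
from h import *
c=camera('top');V=cv2.cvtColor(c['img'],cv2.COLOR_RGB2HSV);
c=camera('wrist');V=cv2.cvtColor(c['img'],cv2.COLOR_RGB2HSV)
H,S,V=cv2.split(V);cv2.imwrite('pics/w3.png',c['img'][:,:,::-1])
print(blobs((H>18)&(H<35)&(S>150),(0,0,640,400),200),proj(c,[.527,-.168,.1]))
print(sensors.get_obs()['q'].round(1))
E
```

```text
time: 6.48
ee_pos: [0.514, -0.1908, 0.1368]
tcp_rot: [176.9, 0.9, 179.9]
wrist_force: [-0.8, 0.4, -0.4]
opening: 0.0424
grasp_force: 0.0
[(np.int32(6693), [336.39, 260.07], [292, 205, 101, 142])] [346.36457321 235.58442902]
[-22.2   4.2   1.   87.1   3.2 -21.5]
```

View pics/w3.png

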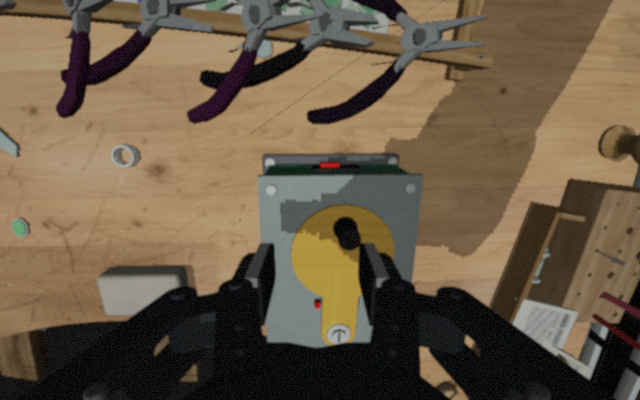

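The wrist view shows the knob still at about (347,233), matching its predicted place, so the cover has not moved noticeably. There is a 3° tilt, which I'll compensate.

Run:
```python
from h import *
go([.527,-.168,.137],[.527,-.168,.092])
```

```text
slide [-12.7  23.1   1.3]
slide [ 0.7 -2.5 44.9]
```

```bash
python3 -m handwheel '{"gripper":[0,0,0,0,0,-0.4,-0.4,-0.4],"slide":[[-6.5,11.5,0.7],[-6.2,11.6,0.6],[0,0,0],[0.3,-1.2,22],[0.4,-1.3,23],[0,0,0],[0,0,0],[0,0,0]],"yaw":[0,0,0,0,0,0,0,0]}'
python3 - <<'E'
from h import *
# arc in tool axes: yaw follows; world positions about pivot
o=sensors.get_obs();R0=Ro.from_euler('xyz',o['tcp_rot'],degrees=True).as_matrix();p=np.array(o['ee_pos'])
piv=np.array([.6245,-.171]);v=p[:2]-piv;print(o['tcp_rot'],o['q'].round(1),np.linalg.norm(v))
a0=np.arctan2(v[1],v[0]);R=R0
for i in range(1,18):
    a=a0-.1*i;t=np.array([*(piv+.098*np.array([np.cos(a),np.sin(a)])),.0925])
    print(i,(R.T@(t-p)*1000).round(1),t.round(3));p=t;R=R@Ro.from_rotvec([0,0,.1]).as_matrix()
E
```

```text
time: 7.25
ee_pos: [0.527, -0.1685, 0.093]
tcp_rot: [176.9, 0.9, 179.4]
wrist_force: [1.2, -1.3, -0.2]
opening: 0.0252
grasp_force: 0.0
[176.87359629   0.93387331 179.40670363] [-19.5   4.8  -3.2  82.2   3.3 -19. ] 0.09750597041423283
1 [-0.1  9.7  1.1] [ 0.527 -0.159  0.092]
2 [-0.6  9.8  0.6] [ 0.529 -0.149  0.092]
3 [-0.6  9.8  0.6] [ 0.532 -0.14   0.092]
4 [-0.6  9.8  0.6] [ 0.535 -0.131  0.092]
5 [-0.6  9.8  0.5] [ 0.54  -0.122  0.092]
6 [-0.6  9.8  0.5] [ 0.545 -0.114  0.092]
7 [-0.7  9.8  0.5] [ 0.551 -0.106  0.092]
8 [-0.7  9.8  0.5] [ 0.558 -0.099  0.092]
9 [-0.7  9.8  0.5] [ 0.566 -0.093  0.092]
10 [-0.7  9.8  0.4] [ 0.574 -0.087  0.092]
11 [-0.7  9.8  0.4] [ 0.582 -0.083  0.092]
12 [-0.7  9.8  0.4] [ 0.591 -0.079  0.092]
13 [-0.7  9.8  0.3] [ 0.601 -0.076  0.092]
14 [-0.7  9.8  0.3] [ 0.61  -0.074  0.092]
15 [-0.7  9.8  0.2] [ 0.62  -0.073  0.092]
16 [-0.7  9.8  0.2] [ 0.63  -0.073  0.092]
17 [-0.6  9.8  0.1] [ 0.64  -0.074  0.092]
```

```bash
python3 -m handwheel '{"gripper":[-0.4,-0.4,-0.4,-0.4,-0.4,-0.4,-0.4],"slide":[[-0.1,9.7,1],[-0.6,9.8,0.6],[-0.6,9.8,0.6],[-0.6,9.8,0.6],[-0.6,9.8,0.5],[0,0,0],[0,0,0]],"yaw":[0.1,0.1,0.1,0.1,0.1,0,0]}'
```

```text
time: 7.83
ee_pos: [0.5398, -0.1218, 0.0927]
tcp_rot: [176.8, -0.6, 151.0]
wrist_force: [0.4, 0.7, 0.1]
opening: 0.0258
grasp_force: 0.0
```

On track. I'll continue the arc.

```bash
python3 -m handwheel '{"gripper":[-0.4,-0.4,-0.4,-0.4,-0.4,-0.4,-0.4],"slide":[[-0.6,9.8,0.5],[-0.7,9.8,0.5],[-0.7,9.8,0.5],[-0.7,9.8,0.5],[-0.7,9.8,0.4],[0,0,0],[0,0,0]],"yaw":[0.1,0.1,0.1,0.1,0.1,0,0]}'
python3 -m handwheel '{"gripper":[-0.4,-0.4,-0.4,-0.4,-0.4,-0.4,-0.4],"slide":[[-0.7,9.8,0.4],[-0.7,9.8,0.4],[-0.7,9.8,0.4],[-0.7,9.8,0.3],[-0.7,9.8,0.2],[0,0,0],[0,0,0]],"yaw":[0.1,0.1,0.1,0.1,0.1,0,0]}'
python3 - <<'E'
from h import *
c=camera('top');H,S,V=cv2.split(cv2.cvtColor(c['img'],cv2.COLOR_RGB2HSV))
print(blobs((H>18)&(H<35)&(S>90)&(V>150),(195,125,295,235),40),blobs(V<50,(195,125,295,235),60))
E
```

```text
time: 8.42
ee_pos: [0.5733, -0.0875, 0.0917]
tcp_rot: [177.5, -2.1, 122.5]
wrist_force: [0.0, -0.3, -0.4]
opening: 0.0255
grasp_force: 0.0
time: 9.0
ee_pos: [0.6195, -0.0738, 0.0912]
tcp_rot: [178.9, -3.1, 93.9]
wrist_force: [0.4, 0.3, 0.2]
opening: 0.0255
grasp_force: 0.0
[(np.int32(1537), [241.87, 187.38], [221, 146, 42, 68])] []
```

Run:
```python
from h import *
c=camera('top')
a=cv2.resize(c['img'][115:245,185:295],None,fx=4,fy=4,interpolation=cv2.INTER_CUBIC)
w=camera('wrist')['img']
w=cv2.resize(w,(0,0),fx=.55,fy=.55);w=np.vstack([w,np.zeros((a.shape[0]-w.shape[0],w.shape[1],3),np.uint8)])
cv2.imwrite('pics/t4.png',np.hstack([a,w])[:,:,::-1])
```

```text
(no output)
```

View pics/t4.png

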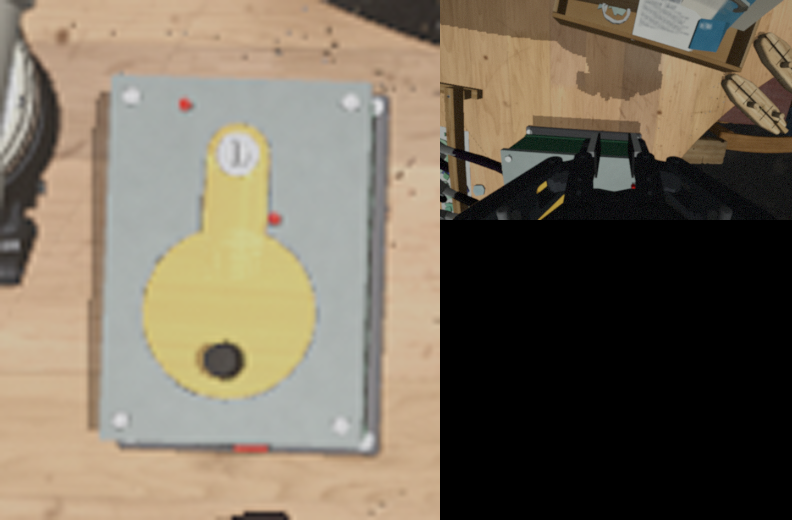

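The picture shows the cover unmoved at knob crop (222,360). The fingers passed over the knob, so at this opening the tips sit higher than I assumed. I'll go back and grip the knob itself, using the opening as feedback.

```bash
python3 -m handwheel '{"gripper":[-0.4,-0.2,0,0,0,0,0,0],"slide":[[0,0,-22],[0,0,-23],[0,0,0],[0,0,0],[0,0,0],[0,0,0],[0,0,0],[0,0,0]],"yaw":[0,0,-0.125,-0.125,-0.125,-0.125,-0.125,-0.125]}'
python3 -m handwheel '{"gripper":[0,0,0,0,0,0,0,0],"slide":[[0,0,0],[0,0,0],[0,0,0],[0,0,0],[0,0,0],[0,0,0],[0,0,0],[0,0,0]],"yaw":[-0.125,-0.125,-0.125,-0.125,-0.125,-0.125,0,0]}'
python3 - <<'E'
from h import *
go([.527,-.168,.137],[.527,-.168,.092])
E
```

```text
time: 9.82
ee_pos: [0.6187, -0.0758, 0.1364]
tcp_rot: [177.1, -1.5, 137.0]
wrist_force: [0.0, -0.2, 0.5]
opening: 0.0428
grasp_force: 0.0
time: 10.48
ee_pos: [0.6189, -0.0758, 0.1364]
tcp_rot: [176.9, 0.9, 179.3]
wrist_force: [0.6, 0.1, -0.2]
opening: 0.0427
grasp_force: 0.0
slide [ 90.7 -93.1  -7.1]
slide [ 0.7 -2.5 44.9]
```

```bash
python3 -m handwheel '{"gripper":[0,0,0,0,0,0,0],"slide":[[22,-23,-1.8],[23,-24,-1.8],[23,-23,-1.8],[22.7,-23.1,-1.7],[0,0,0],[0.3,-1.2,22],[0.4,-1.3,23]],"yaw":[0,0,0,0,0,0,0]}'
python3 -m handwheel '{"gripper":[-1,-1,-1,-1,-1,-1],"slide":[[0,0,0],[0,0,0],[0,0,0],[0,0,0],[0,0,0],[0,0,0]],"yaw":[0,0,0,0,0,0]}' 20
```

```text
time: 11.07
ee_pos: [0.5282, -0.169, 0.0929]
tcp_rot: [176.9, 1.1, 179.1]
wrist_force: [0.1, 0.6, 0.1]
opening: 0.0425
grasp_force: 0.0
time: 11.57
ee_pos: [0.5281, -0.1681, 0.0926]
tcp_rot: [176.9, 1.0, 179.4]
wrist_force: [0.7, 0.5, 0.0]
opening: -0.0002
grasp_force: 0.0
```

Run:
```python
from h import *
S=camera('side');W=camera('wrist');T=camera('top')
for c in(S,W,T): print(proj(c,sensors.get_obs()['ee_pos']).round(1), proj(c,[.527,-.168,.1095]).round(1))
x,y=map(int,proj(S,[.527,-.168,.13]))
a=cv2.resize(S['img'][y-40:y+30,x-40:x+40],None,fx=5,fy=5,interpolation=cv2.INTER_CUBIC)
w=cv2.resize(W['img'][180:320,240:400],None,fx=2.5,fy=2.5,interpolation=cv2.INTER_CUBIC)
print(x-40,y-40,a.shape,w.shape)
b=np.zeros((350,800,3),np.uint8);b[:a.shape[0],:400]=a;b[:w.shape[0],400:]=w
cv2.imwrite('pics/f10.png',b[:,:,::-1])
```

```text
[328.  167.2] [327.9 161.3]
[317.2 240.7] [319.2 253. ]
[241.4 204.4] [240.1 204.6]
288 114 (350, 400, 3) (350, 400, 3)
```

View pics/f10.png

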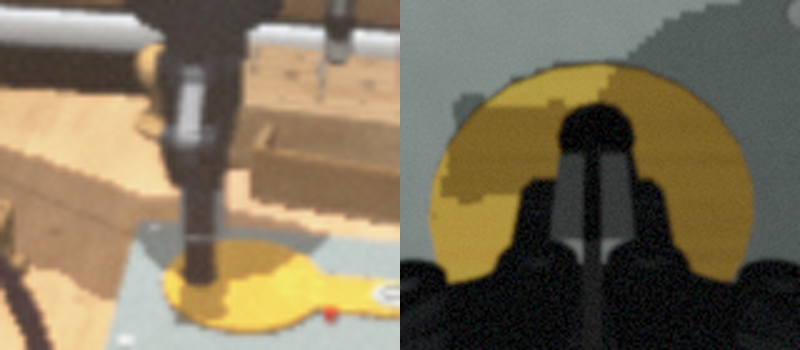

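The side view shows the shut fingertips ending right at the knob's top, crop (200,240). So the real tips sit about 18 mm behind the reported TCP, with lateral alignment good. I'll open, lower about 15 mm more and grip.

```bash
python3 -m handwheel '{"gripper":[0,0,0,0,0,0],"slide":[[0,0,-5],[0,0,0],[0,0,0],[0,0,0],[0.2,-0.5,10],[0.2,-0.6,10]],"yaw":[0,0,0,0,0,0]}'
python3 -m handwheel '{"gripper":[-1,-1,-1,-1,-1],"slide":[[0,0,0],[0,0,0],[0,0,0],[0,0,0],[0,0,0]],"yaw":[0,0,0,0,0]}' 20
```

```text
time: 12.22
ee_pos: [0.5277, -0.1685, 0.0761]
tcp_rot: [176.9, 0.9, 179.4]
wrist_force: [-0.4, -0.1, 0.8]
opening: 0.0422
grasp_force: 0.0
time: 12.63
ee_pos: [0.5268, -0.1681, 0.0758]
tcp_rot: [176.8, 0.8, 179.4]
wrist_force: [-1.5, 1.6, -8.7]
opening: 0.0142
grasp_force: 19.5
```

The grip works (opening 14 mm, 19.5 N). I'll loosen to a close straddle and sweep the arc.

```bash
python3 -m handwheel '{"gripper":[-0.5,-0.5,-0.5,-0.5,-0.5,-0.5,-0.5,-0.5],"slide":[[0,0,0],[0,0,0],[-0.1,9.7,0.6],[-0.6,9.8,0.6],[-0.6,9.8,0.6],[-0.6,9.8,0.6],[0,0,0],[0,0,0]],"yaw":[0,0,0.1,0.1,0.1,0.1,0,0]}'
python3 - <<'E'
from h import *
c=camera('wrist');H,S,V=cv2.split(cv2.cvtColor(c['img'],cv2.COLOR_RGB2HSV))
print(blobs((H>18)&(H<35)&(S>120),(0,0,640,400),200))
c=camera('side');H,S,V=cv2.split(cv2.cvtColor(c['img'],cv2.COLOR_RGB2HSV))
for b in blobs((H>18)&(H<32)&(S>130)&(V>120),(300,140,390,215),20): print(b,onz(c,b[1],.0855))
E
```

```text
time: 13.3
ee_pos: [0.536, -0.1303, 0.0771]
tcp_rot: [176.8, -0.3, 156.8]
wrist_force: [0.2, 0.1, -0.1]
opening: 0.0211
grasp_force: 0.0
[(np.int32(7489), [312.28, 277.84], [242, 214, 141, 136])]
(np.int32(436), [343.56, 167.12], [325, 157, 47, 20]) [ 0.56604728 -0.15198814  0.0855    ]
```

The cover is moving. I'll continue.

```bash
python3 -m handwheel '{"gripper":[-0.5,-0.5,-0.5,-0.5,-0.5,-0.5,-0.5,-0.5],"slide":[[-0.6,9.8,0.5],[-0.6,9.8,0.5],[-0.7,9.8,0.5],[-0.7,9.8,0.5],[-0.7,9.8,0.5],[-0.7,9.8,0.4],[0,0,0],[0,0,0]],"yaw":[0.1,0.1,0.1,0.1,0.1,0.1,0,0]}'
python3 -m handwheel '{"gripper":[-0.5,-0.5,-0.5,-0.5,-0.5,-0.5,-0.5,-0.5],"slide":[[-0.7,9.8,0.4],[-0.7,9.8,0.4],[-0.7,9.8,0.4],[-0.7,9.8,0.3],[-0.7,9.8,0.2],[-0.7,9.8,0.2],[0,0,0],[0,0,0]],"yaw":[0.1,0.1,0.1,0.1,0.1,0.1,0,0]}'
cat > cov.py <<'E'
from h import *
for n,r,s in(('side',(300,130,390,215),130),('top',(185,125,295,235),90)):
    c=camera(n);H,S,V=cv2.split(cv2.cvtColor(c['img'],cv2.COLOR_RGB2HSV))
    for b in blobs((H>18)&(H<32)&(S>s)&(V>120),r,30): print(n,b,onz(c,b[1],.0855).round(4))
E
python3 cov.py; python3 -c "
from h import *
print(sensors.get_obs()['q'].round(0))"
```

```text
time: 14.07
ee_pos: [0.5741, -0.0872, 0.0765]
tcp_rot: [177.5, -2.1, 122.5]
wrist_force: [-0.2, -0.2, -0.0]
opening: 0.0214
grasp_force: 0.0
time: 14.73
ee_pos: [0.6302, -0.0736, 0.0761]
tcp_rot: [179.2, -3.2, 88.1]
wrist_force: [0.1, 0.4, -0.5]
opening: 0.0215
grasp_force: 0.0
side (np.int32(395), [367.97, 159.73], [353, 151, 31, 22]) [ 0.6271 -0.1075  0.0855]
top (np.int32(1198), [214.55, 152.12], [192, 130, 60, 43]) [ 0.6259 -0.1146  0.0855]
[-8. 15.  7. 81.  3. 84.]
```

```bash
python3 -m handwheel '{"gripper":[-0.5,-0.5,-0.1,-0.1,-0.1],"slide":[[-0.5,7,0.1],[0,0,0],[0,0,0],[0,0,0],[0,0,0]],"yaw":[0.07,0,0,0,0]}'
python3 - <<'E'
from h import *
o=sensors.get_obs();p=o['ee_pos'];go([p[0],p[1],.17])
E
```

```text
time: 15.25
ee_pos: [0.6373, -0.0739, 0.0764]
tcp_rot: [179.4, -3.2, 83.9]
wrist_force: [-0.5, -0.8, 0.3]
opening: 0.0385
grasp_force: 0.0
slide [  5.2   1.  -93.4]
```

```bash
python3 -m handwheel '{"gripper":[-0.1,-0.1,-0.1,-0.1],"slide":[[1.7,0.3,-31],[1.7,0.3,-31],[1.8,0.4,-31],[0,0,0]],"yaw":[0,0,0,0]}'
python3 cov.py
python3 - <<'E'
from h import *
go([.48,-.366,.17],[.48,-.366,.05])
T,S=camera('top'),camera('side')
k=[]
for c,r in((T,(180,120,295,235)),(S,(300,120,390,215))):
    V=cv2.cvtColor(c['img'],cv2.COLOR_RGB2HSV)[:,:,2];print([b for b in blobs(V<60,r,8)])
E
```

```text
time: 15.58
ee_pos: [0.6393, -0.0741, 0.1766]
tcp_rot: [178.9, -3.2, 83.9]
wrist_force: [0.7, 0.1, 1.4]
opening: 0.0387
grasp_force: 0.0
side (np.int32(425), [369.54, 159.42], [355, 150, 31, 23]) [ 0.6312 -0.1054  0.0855]
top (np.int32(1513), [209.52, 148.8], [185, 127, 67, 43]) [ 0.632  -0.105   0.0855]
slide [-306.9 -125.8  -17.9]
slide [ -6.7  -1.6 119.8]
[(np.int32(104), [183.69, 130.84], [180, 120, 8, 25]), (np.int32(44), [288.48, 121.7], [280, 120, 15, 6]), (np.int32(24), [193.79, 147.54], [190, 143, 7, 8])]
[]
```

The cover is open at about 1.66 rad. Now to the rings.

```bash
python3 -m handwheel '{"gripper":[0,0,0,0,0,0,0,0],"slide":[[-30,-12.5,-1.8],[-30,-12.5,-1.8],[-30,-12.5,-1.8],[-30,-12.5,-1.8],[-30,-12.5,-1.8],[-30,-12.5,-1.8],[-30,-12.5,-1.8],[-30,-12.5,-1.8]],"yaw":[0,0,0,0,0,0,0,0]}'
python3 -m handwheel '{"gripper":[0,0,0],"slide":[[-30,-12.5,-1.8],[-30,-12.5,-1.8],[0,0,0]],"yaw":[0,0,0]}'
python3 - <<'E'
from h import *
c=camera('wrist');H,S,V=cv2.split(cv2.cvtColor(c['img'],cv2.COLOR_RGB2HSV))
p=proj(c,[.48,-.366,.0045]);print(p);x,y=p.astype(int)
for b in blobs((S<70)&(V>100),(x-40,y-40,x+40,y+40),30): print(b,onz(c,b[1],.0045).round(4))
o=sensors.get_obs();q=o['ee_pos']
go([.48,-.366,.1],[.48,-.366,.03])
E
```

```text
time: 16.45
ee_pos: [0.5104, -0.3028, 0.1677]
tcp_rot: [179.5, -3.3, 83.8]
wrist_force: [-0.8, 0.1, -0.5]
opening: 0.0427
grasp_force: 0.0
time: 16.7
ee_pos: [0.4774, -0.3627, 0.1673]
tcp_rot: [179.6, -3.2, 83.6]
wrist_force: [0.2, -0.1, 0.1]
opening: 0.0425
grasp_force: 0.0
[318.23380437 191.98005338]
(np.int32(283), [317.3, 193.8], [307, 182, 21, 24]) [ 0.4787 -0.3679  0.0045]
slide [-8.8  1.5 67. ]
slide [-4.  -0.5 69.9]
```

```bash
python3 - <<'E'
from h import *
go([.479,-.3665,-.010])
E
python3 -m handwheel '{"gripper":[0,0,0,0,0,0],"slide":[[-3,0.5,30],[-3,0.4,30],[-3,0.3,30],[-2.5,0,30],[-2,0,30],[0,0,0]],"yaw":[0,0,0,0,0,0]}'
python3 - <<'E'
from h import *
go([.479,-.3665,-.010])
E
```

```text
slide [-15.7  -0.2 176.8]
time: 17.25
ee_pos: [0.4798, -0.3608, 0.0113]
tcp_rot: [179.9, -3.5, 83.8]
wrist_force: [-0.6, 1.0, -1.6]
opening: 0.0428
grasp_force: 0.0
slide [-7.  -0.2 20.9]
```

```bash
python3 -m handwheel '{"gripper":[0,0,0,0,0],"slide":[[-5,0,0],[-1,0,10],[-0.5,0,7],[0,0,0],[0,0,0]],"yaw":[0,0,0,0,0]}'; python3 -m handwheel '{"gripper":[0,0,0,0],"slide":[[0,0,2.5],[0,0,0],[0,0,0],[0,0,0]],"yaw":[0,0,0,0]}'; python3 -m handwheel '{"gripper":[-1,-1,-1,-1,-1],"slide":[[0,0,0],[0,0,0],[0,0,0],[0,0,0],[0,0,0]],"yaw":[0,0,0,0,0]}' 25
```

```text
time: 17.67
ee_pos: [0.4825, -0.3699, 0.0019]
tcp_rot: [179.4, -3.2, 83.8]
wrist_force: [-0.1, 0.0, -0.5]
opening: 0.0426
grasp_force: 0.0
time: 18.0
ee_pos: [0.4825, -0.3697, -0.0007]
tcp_rot: [179.4, -3.2, 83.8]
wrist_force: [-0.1, 1.0, 0.7]
opening: 0.0428
grasp_force: 0.0
time: 18.42
ee_pos: [0.4823, -0.3697, -0.001]
tcp_rot: [179.4, -3.2, 83.8]
wrist_force: [0.6, -0.0, -0.8]
opening: 0.0003
grasp_force: 0.0
```

```bash
python3 -m handwheel '{"gripper":[0,0,0,0,0,0,0],"slide":[[0,0,0],[2.6,-3.8,0],[0,0,0],[0,0,0],[-0.3,0,6],[-0.3,0,5],[0,0,0]],"yaw":[0,0,0,0,0,0,0]}'; python3 -m handwheel '{"gripper":[-1,-1,-1,-1,-1],"slide":[[0,0,0],[0,0,0],[0,0,0],[0,0,0],[0,0,0]],"yaw":[0,0,0,0,0]}' 25
```

```text
time: 19.0
ee_pos: [0.4784, -0.3662, -0.0135]
tcp_rot: [179.5, -3.3, 83.8]
wrist_force: [-1.2, -1.6, -0.1]
opening: 0.0425
grasp_force: 0.0
time: 19.42
ee_pos: [0.4792, -0.3672, -0.0111]
tcp_rot: [179.4, -3.2, 83.8]
wrist_force: [-1.4, -0.6, 6.0]
opening: -0.0
grasp_force: 2.9
```

```bash
python3 -m handwheel '{"gripper":[-1,0,0,0,0,0],"slide":[[0,0,-6],[0,0,-10],[0,0,0],[0,0,0],[0,0,0],[0,0,0]],"yaw":[0,0,0,0,0,0]}'
python3 - <<'E'
from h import *
c=camera('wrist');H,S,V=cv2.split(cv2.cvtColor(c['img'],cv2.COLOR_RGB2HSV))
p=proj(c,[.479,-.3665,.0045]);print(p);x,y=p.astype(int)
for b in blobs((S<70)&(V>100),(x-60,y-60,x+60,y+60),30): print(b,onz(c,b[1],.0045).round(4))
print(proj(c,sensors.get_obs()['ee_pos']))
c=camera('side');H,S,V=cv2.split(cv2.cvtColor(c['img'],cv2.COLOR_RGB2HSV))
for b in blobs((S<60)&(V>100),(280,232,315,262),8): print(b,onz(c,b[1],.0045).round(4))
E
```

```text
time: 19.92
ee_pos: [0.4786, -0.3674, 0.0037]
tcp_rot: [179.4, -3.2, 83.8]
wrist_force: [0.5, 0.5, 0.3]
opening: 0.0426
grasp_force: 0.0
[317.50988978 239.08108305]
(np.int32(974), [318.51, 240.6], [300, 219, 38, 44]) [ 0.4795 -0.3675  0.0045]
[316.84156327 240.00782268]
(np.int32(25), [282.28, 235.68], [281, 232, 4, 9]) [ 0.441  -0.3377  0.0045]
(np.int32(35), [305.06, 238.17], [304, 232, 4, 12]) [ 0.4947 -0.339   0.0045]
(np.int32(56), [296.64, 245.59], [292, 242, 10, 9]) [ 0.4795 -0.3653  0.0045]
```

The rings are still in place at (0.4795,-0.367). The last try closed just above them, so I'll go lower.

```bash
python3 -m handwheel '{"gripper":[0,0,0,0,0],"slide":[[-0.4,0.7,9],[-0.4,0,7],[-0.3,0,5.5],[0,0,0],[0,0,0]],"yaw":[0,0,0,0,0]}'; python3 -m handwheel '{"gripper":[-1,-1,-1,-1,-1],"slide":[[0,0,0],[0,0,0],[0,0,0],[0,0,0],[0,0,0]],"yaw":[0,0,0,0,0]}' 30
```

```text
time: 20.43
ee_pos: [0.4792, -0.3672, -0.0183]
tcp_rot: [179.5, -3.3, 83.8]
wrist_force: [-0.4, -0.2, -0.5]
opening: 0.0428
grasp_force: 0.0
time: 20.85
ee_pos: [0.4799, -0.3677, -0.017]
tcp_rot: [179.4, -3.2, 83.8]
wrist_force: [-0.8, -0.5, 2.0]
opening: 0.0192
grasp_force: 29.4
```

Gripped (19 mm, 29 N). I'll lift and go to the port.

```bash
python3 -m handwheel '{"gripper":[-1,-1,-1,-1,-1,-1,-1],"slide":[[0,0,-10],[1,0,-25],[2,0,-30],[2,0,-35],[2,0,-35],[1,0,-15],[0,0,0]],"yaw":[0,0,0,0,0,0,0]}'
python3 - <<'E'
from h import *
p=sensors.get_obs()['ee_pos'];go([.5495,-.1695,p[2]],[.5495,-.1695,.055])
T=camera('top')
H,S,V=cv2.split(cv2.cvtColor(T['img'],cv2.COLOR_RGB2HSV))
print(blobs(V<75,(205,130,285,232),40),proj(T,[.5495,-.1695,.08]))
E
```

```text
time: 21.43
ee_pos: [0.4795, -0.369, 0.1384]
tcp_rot: [179.1, -3.0, 83.8]
wrist_force: [0.7, -0.9, 0.3]
opening: 0.0191
grasp_force: 29.4
slide [205.6  47.9  11.5]
slide [-4.3 -1.4 83.3]
[] [243.16867002 193.09699409]
```

```bash
python3 - <<'E'
from h import *
T=camera('top');im=T['img'];print(im[160,270],im[193,243],im[193,222:268:3].tolist())
ref=im[165,270].astype(int);d=np.abs(im.astype(int)-ref).sum(2)
for b in blobs(d>90,(212,150,280,224),200): print(b,onz(T,b[1],.08).round(4))
E
python3 -m handwheel '{"gripper":[-1,-1,-1,-1,-1,-1,-1,-1],"slide":[[25.5,6,1.4],[25.5,6,1.4],[25.5,6,1.4],[25.5,6,1.4],[25.5,6,1.4],[25.5,6,1.4],[25.5,6,1.4],[25.5,6,1.4]],"yaw":[0,0,0,0,0,0,0,0]}'
python3 -m handwheel '{"gripper":[-1,-1],"slide":[[0,0,0],[0,0,0]],"yaw":[0,0]}'
python3 - <<'E'
from h import *
p=sensors.get_obs()['ee_pos'];go([.5495,-.1695,p[2]],[.5495,-.1695,.055])
W=camera('wrist');hsv=cv2.cvtColor(W['img'],cv2.COLOR_RGB2HSV);H,S,V=cv2.split(hsv)
print(proj(W,[.5495,-.1695,.08]),proj(W,[.5495,-.1345,.08]),proj(W,[.5145,-.1695,.08]))
u,v=proj(W,[.5495,-.1345,.08]).astype(int)
print([hsv[v+k,u].tolist() for k in range(-16,17,4)])
E
```

```text
[167 173 171] [ 97 146 204] [[168, 174, 172], [98, 125, 166], [96, 144, 203], [97, 145, 203], [96, 146, 204], [96, 146, 203], [96, 145, 204], [97, 146, 204], [96, 146, 204], [96, 146, 204], [97, 147, 204], [95, 144, 201], [74, 104, 160], [80, 108, 158], [119, 124, 122], [119, 124, 123]]
(np.int32(376), [226.73, 155.69], [212, 150, 40, 18]) [ 0.6201 -0.1369  0.08  ]
(np.int32(2127), [254.39, 198.46], [225, 150, 55, 74]) [ 0.5397 -0.191   0.08  ]
time: 22.2
ee_pos: [0.5475, -0.1684, 0.1317]
tcp_rot: [179.6, -3.2, 83.8]
wrist_force: [1.0, -0.1, -1.2]
opening: 0.0187
grasp_force: 29.4
time: 22.37
ee_pos: [0.5476, -0.1686, 0.1319]
tcp_rot: [179.6, -3.2, 83.9]
wrist_force: [0.2, -0.2, 0.3]
opening: 0.0186
grasp_force: 29.4
slide [-0.7  2.  -0. ]
slide [-4.3 -0.6 76.8]
[318.85038369 217.22937653] [313.75338121 171.04127957] [272.70120316 222.12283077]
[[80, 29, 106], [75, 19, 105], [83, 20, 104], [93, 23, 102], [106, 81, 110], [104, 168, 193], [104, 174, 193], [104, 173, 193], [104, 172, 194]]
```

The blue tub lining's edge lies where I predicted (v≈171), so the port position is confirmed. I'll lower the rings into the port and release.

```bash
python3 -m handwheel '{"gripper":[-1,-1,-1,-1,-1,-1],"slide":[[-1.7,1.8,20],[-1,0,20],[-1,0,20],[-0.8,0,15],[0,0,0],[0,0,0]],"yaw":[0,0,0,0,0,0]}'
python3 -m handwheel '{"gripper":[-0.35,-0.35,-0.35,-0.35,-0.35,-0.35],"slide":[[0,0,6],[0,0,0],[0,0,0],[0,0,0],[0,0,0],[0,0,0]],"yaw":[0,0,0,0,0,0]}'
```

```text
time: 22.92
ee_pos: [0.5495, -0.1711, 0.0574]
tcp_rot: [179.6, -3.2, 83.7]
wrist_force: [-0.0, -0.1, 0.2]
opening: 0.0188
grasp_force: 29.4
time: 23.42
ee_pos: [0.5509, -0.1702, 0.0528]
tcp_rot: [179.4, -3.2, 83.8]
wrist_force: [-0.4, -0.2, -1.3]
opening: 0.0275
grasp_force: 0.0
```

Released. I'll lift out, move clear towards -y and check.

```bash
python3 -m handwheel '{"gripper":[-0.35,-0.35,-0.35,-0.35,-0.35,-0.35,-0.35,-0.35],"slide":[[0.7,0,-15],[1.5,0,-30],[1.5,0,-30],[1.5,0,-30],[-35,0,0],[-35,0,0],[-35,0,0],[-35,0,0]],"yaw":[0,0,0,0,0,0,0,0]}'
python3 cov.py
python3 - <<'E'
from h import *
T,S,W=camera('top'),camera('side'),camera('wrist')
print(sensors.get_obs()['ee_pos'])
im=T['img'].astype(int);sub=im[170:215,220:268]
blue=(sub[:,:,2]-sub[:,:,0])>50
m=np.zeros(im.shape[:2],bool);m[170:215,220:268]=blue
for b in blobs(m,(0,0,640,400),30): print('blue',b,onz(T,b[1],.08).round(4))
hull=cv2.convexHull(cv2.findNonZero(m.astype(np.uint8)));f=np.zeros(m.shape,np.uint8);cv2.fillConvexPoly(f,hull,1)
print('inside non-blue',[(b[0],b[1],onz(T,b[1],.031).round(3),T['img'][int(b[1][1]),int(b[1][0])]) for b in blobs((f>0)&~m,(0,0,640,400),6)])
H,Sa,V=cv2.split(cv2.cvtColor(T['img'],cv2.COLOR_RGB2HSV));print('bench ring spot',blobs(Sa<60,(333,221,348,241),6))
E
```

```text
time: 24.08
ee_pos: [0.5343, -0.311, 0.1501]
tcp_rot: [179.4, -3.2, 83.8]
wrist_force: [0.2, 1.2, -0.0]
opening: 0.0277
grasp_force: 0.0
side (np.int32(444), [369.41, 159.96], [355, 150, 31, 27]) [ 0.6309 -0.1081  0.0855]
top (np.int32(1572), [210.09, 148.9], [185, 127, 67, 43]) [ 0.6318 -0.1061  0.0855]
[ 0.53434921 -0.30950445  0.14957175]
blue (np.int32(951), [243.06, 193.08], [226, 175, 36, 37]) [ 0.5495 -0.1693  0.08  ]
blue (np.int32(41), [246.24, 192.0], [243, 189, 7, 7]) [ 0.5517 -0.1753  0.08  ]
inside non-blue [(np.int32(66), [246.42, 192.06], array([ 0.554, -0.17 ,  0.031]), array([ 72, 102, 157], dtype=uint8))]
bench ring spot [(np.int32(300), [340.0, 230.5], [333, 221, 15, 20])]
```

A ring-shaped outline, blue inside, now shows within the port at top pixel (246,192), which puts it on the tub floor. The cover is still open and the robot is clear.

```bash
python3 -m handwheel '{"gripper":[-0.35,-0.35],"slide":[[0,0,0],[0,0,0]],"yaw":[0,0]}'; python3 -c "
from workcell import ticket
print(ticket.job_done())"
```

```text
time: 24.5
ee_pos: [0.5347, -0.3086, 0.15]
tcp_rot: [179.4, -3.2, 83.9]
wrist_force: [-0.0, -0.4, 0.4]
opening: 0.0279
grasp_force: 0.0
the job is handed in; nothing more can be done
None
```

I handed the job in at 24.5 s: the cover is open at about 1.66 rad, the rings show on the tub floor through the port, and I moved nothing else on the bench.

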